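Seat the power module in the undercut pocket of the test fixture

ROBOT

A 7-joint arm with a two-finger parallel gripper is mounted at the origin on a cart in front of the work surface, level with it; the furniture and walls round the work are solid. World frame = base frame: x ahead of the robot, y to its left, z up, the work surface at z = 0. Lengths are in m, angles in rad, forces in N, time in s.
With the tool pointing down it reaches from about 0.4 to 0.875 m from the base axis. Payload 19.3 kg.
Tool frame: the origin (TCP) lies midway between the tips of the shut fingers; the grasp point (between the pads) lies 19 mm behind it; z points along the fingers, y is the line along which they close (so a half turn about z gives the same grasp; the last joint's range is limited). The gripper opens to 85 mm and grips with 20 to 120 N. Pads are 22 mm wide; open, the fingers measure 114 mm over their backs; the gripper's body (76 mm by 85 mm) begins 54 mm behind the grasp point. The pads swing forward as they close: fully open they stand 13 mm farther back than shut.
Start: joints at [1.241, 0.521, -0.036, 1.599, 0.021, 1.021, -0.113], TCP at [0.161, -0.604, 0.231] pointing down, gripper open.
Joint ranges: [-2.91, 2.91], [-0.3, 2.13], [-1.5, 1.42], [0.17, 2.43], [-1.26, 4.41], [0.16, 1.93], [-2.52, 2.52]. Speed limits (rad/s): [1.89, 1.89, 2.39, 2.39, 3.01, 3.01, 3.01].

INTERFACE

Orientations are given as [roll, pitch, yaw] about the fixed x, y, z axes, in that order (R = Rz(yaw) Ry(pitch) Rx(roll)).
In Python, from workcell import bot gives the robot as it stands.
- The arm moves only by the tool move_arm, never from a script. Its argument "series" is a list of rows, each a list of 3 entries, a list of its own where there are three numbers: the shift along the tool's x, y, z in cm, then the turn, a rotation vector about the tool's x, y, z in rad, then the opening in per cent of the stroke, from 0 (shut) to 100 (fully open). A call has 1 to 20 rows; each row is the pose to reach, as a shift and turn from the pose commanded when the call began, along the tool's axes at that moment; what a row does not reach only later rows make up. A row lasts 1/12 s, in which the tool goes at most 41.7 mm and 7.16 degrees, less where a joint would pass 70% of its speed; a pose out of reach is approached as far as the arm can. A call with a gripper value outside its range is refused whole. The fingers move at their own pace and stop on an object; "squeeze" is the grip in N (left out, the last holds). Time passes only in rows, so rows that repeat a pose let the fingers close. It gives the time, the measured TCP pose, the force, the opening and the grip force at its end, in the units of the state.
- bot.observe(): the state, without advancing time (a new reading comes with each control period).
- bot.grab_frame(name): name is "scene" or "top" or "wrist"; returns (picture, depth): 400x640x3 uint8, red, green, blue; 400x640 float32, m along the optical axis (not along the pixel's ray), 0 where there is no reading.
- bot.camera_params(name): a dict with "fovy" (degrees; the focal length in pixels is half the picture's height over the tangent of half this angle, whatever the lens; pixels are square), "cx", "cy" (the principal point, pixels), "R" (3x3) and "t" (3): a world point X has camera coordinates R X + t; the wrist camera has in their place "tool_from_camera" (4x4, takes a point from camera to tool coordinates, whose origin is the TCP and whose axes are the flange's). Camera axes: x right, y down, z forward; pixel columns grow to the right and rows downward; lengths in m; the calibration is good to about 2 mm. A picture is of the moment at which its call begins: read the wrist's pose just before it. camera_params takes no time and is no camera call.
- bot.job_done(): hands the job in; it is judged then, once.
Trained networks look in the newest picture that a camera, given by its name, has taken for a name from the list of things; names that differ only in an ending like _2 or _b are one class to them, and where a whole thing is asked for, a point or a joint stands for the part that bears it (a point fixed in the world has none). Each returns a list of dicts, best first, with "conf" (0 to 1); they miss things now and then, are a little off and sometimes report something else, mostly with a low value. They report only what shows in the picture. A call takes as long as a camera call.
- bot.find_in(camera, thing): "bbox" ([left, top, right, bottom] in pixels, round what is visible of it).
- bot.trace(camera, thing): "mask" (400x640 bool, what is visible of it) and "bbox" ([left, top, right, bottom] in pixels, round what is visible of it).
The state is a dict: "clock": time; "qpos": joint angles; "qd": joint speeds; "joint_efforts": joint torques, N m; "position": TCP position; "tool_rot": TCP orientation; "force": force on the tool from outside, world axes, zero at the start; "moment": the same for the moment, N m; "grip_width": finger opening in m; "finger_force": force on a finger pad.
Only numpy, scipy, OpenCV 4.12 (cv2) and the standard library are available. Lean on these libraries where they do the work, as an engineer would, in place of code of your own. Each camera call takes 0.05 s, during which the arm holds its last target. There are 200 camera calls.

TASK

Load the power module into the test fixture: set it down on the fixture's flat apron, slide its long nose under the overhanging steel block and press it gently home until you feel the rubber buffer hidden in the pocket give by about two millimetres, then let go and leave it sitting flat, square and still against the buffer. Do not ram or drop it, and do not disturb the solder reel, the small round tin or the little card box.

Things in the scene. Friction and masses are not known exactly. Their poses are not given: they have to be found in the camera images.
- module: Loose power module, 0.26 to 0.41 kg. Aluminium foot 82 x 56 x 6 mm (x -30 to +52, y -28 to +28); on it a black block (x -17 to +17, y -18 to +18, z 6 to 44) to be grasped across y from above; on that a finned heat sink up to z 62. Origin: underside, below the middle of the block; z up, +x to the long nose.
- module_nose (a point): Middle of the front edge of the module's foot, at the end of its long nose (the side with two small brass tabs, 35 mm past the block): at (52, 0, 3) mm in the module's frame.
- fixture: Fixture fixed to the left bench. Aluminium base plate 190 x 124 mm (x -135 to +55, y -62 to +62), top 12 mm above the worktop: its bare near part is the apron. At the far end (x +1 to +53) a steel block across it, 30.5 mm high over the worktop, bolt heads to 34.5. Origin: on the worktop below the middle of the pocket's mouth; +x into the pocket, z up.
- pocket_mouth (a point): Middle of the pocket's mouth, on the apron, at (1, 0, 12) mm in the fixture's frame, same axes. The pocket is an undercut slot in the steel block, 59 mm wide (y) and 8.5 mm high, under a 10 mm thick overhang; two flared guides, 8.5 mm high, x -18 to 0 in the fixture's frame, open out to about 78 mm.
- pocket_roof (a point): Middle of the block's top, at (27, 0, 30.5) mm in the fixture's frame. Hidden under it is a stop with a rubber buffer, set to another depth each time: the buffer's free face lies anywhere from 8 to 30 mm past the fixture's origin along x; find it by feel. It gives 1 mm per 4 N, 5 mm at most, then is solid.
- solder_reel: Bystander: pale reel, 53 mm across, 24 mm high, on the right bench. Origin under its centre.
- tip_tin: Bystander: small round tin, 31 mm across, 14 mm high, on the left bench's near edge. Origin under its centre.
- fuse_pack: Bystander: card box 30 x 50 x 16 mm on the right bench. Origin under its centre.

How it is judged:
On the way, in this order (a step that is already met when the one before it is completed fails the run):
1. the module lies flat on the apron with its nose in or before the mouth of the pocket, not yet at the buffer (contact force between module and fixture above 0.5 N and z of module in the frame of fixture below 0.015 m and angle between module's own z axis and vertical below 0.08 rad and x of module_nose in the frame of fixture below 0.007 m), for 0.1 s.
2. the nose, under the overhang, is pressed against the buffer with at least 5 N (contact force between module and stop above 5 N and x of module_nose in the frame of fixture above 0.006 m and angle between module's own z axis and vertical below 0.08 rad), for 0.2 s.
At the end, for the whole second after the job is handed in: The module lies flat on the apron (underside within 2 mm of it, tilt under 0.06 rad), square to the fixture within 0.08 rad, its nose under the overhang and less than 2 mm short of the free face of the buffer, at rest and released (x of module_nose in the frame of stop above -0.002 m and x of module_nose in the frame of fixture above 0.006 m and z of module in the frame of fixture below 0.014 m and angle between module's own z axis and vertical below 0.06 rad and angle between the x axis of module and the x axis of fixture, either way round below 0.08 rad and linear speed of module below 0.01 m/s); the robot touches nothing.
It fails at once if the module is pressed against the stop or its buffer with more than 14 N (contact force between module and stop above 14 N).
It fails at once if the module is rammed or dropped against the fixture with more than 40 N (contact force between module and fixture above 40 N).
It fails at once if a bystander (solder reel, tin, card box) is moved more than 15 mm (distance of any of solder_reel, tip_tin, fuse_pack from where it was at the start of the episode above 0.015 m).
It also fails if it takes over 69 s, if anything falls off the work surface, if the arm or the gripper's body presses on something with over 40 N, if the wrist force passes 120 N, or if a joint passes its speed limit or range.

## Working session

There is one attempt and no reset: what is moved stays moved. The work goes in short steps, Python scripts to look and compute and a tool call to move; the robot and the scene stay as the last step left them, time stands still between calls to the robot, and variables do not carry over. Pictures are saved under pics/ and viewed, at most 10 in all, crops included, and the job is handed in when it is done.

Besides the shell and the picture viewer there is one more tool, called after "Emit:" by a JSON object that holds its "fn" and its "kwargs", one argument or row to a line. move_arm: Moves the arm, as the interface text tells. Its arguments: {"type":"object","properties":{"series":{"type":"array"},"squeeze":{"type":"number"}},"required":["series"]}

```bash
mkdir -p pics; cat > h.py <<'E'
import numpy as np, cv2
from workcell import bot
from scipy.spatial.transform import Rotation as Ro
np.set_printoptions(precision=4,suppress=True)
def cloud(name,d,st=None):
    p=bot.camera_params(name); f=200/np.tan(np.radians(p['fovy'])/2)
    v,u=np.mgrid[:400,:640]
    P=np.stack([(u-p['cx'])/f*d,(v-p['cy'])/f*d,d],-1)
    if 'R' in p: return (P-p['t'])@np.array(p['R'])
    T=np.array(p['tool_from_camera']); P=P@T[:3,:3].T+T[:3,3]
    return P@Ro.from_euler('xyz',st['tool_rot']).as_matrix().T+st['position']
E
python3 - <<'E'
from h import *
print(bot.observe())
ims=[]
for c in ['top','scene']:
    im,d=bot.grab_frame(c); np.savez(c+'0.npz',im=im,d=d); X=cloud(c,d)
    for t in ['module','fixture','pocket_roof','solder_reel','tip_tin','fuse_pack']:
        for r in bot.trace(c,t)[:2]:
            m=r['mask']&(d>0); q=X[m]
            print(c,t,round(r['conf'],2),np.array(r['bbox']).round(),m.sum(),np.median(q,0),np.percentile(q,2,axis=0),np.percentile(q,98,axis=0)) if m.sum() else 0
    cv2.imwrite(f'pics/{c}0.png',im[...,::-1])
E
```

```text
{'clock': 0.0, 'qpos': array([ 1.2408,  0.5221, -0.0363,  1.6   ,  0.0211,  1.0211, -0.1128]), 'qd': array([-0.0015, -0.0014, -0.0007, -0.0011, -0.0003, -0.001 , -0.001 ]), 'joint_efforts': array([ -0.0024, -92.7094,   1.9783, -36.9928,   0.0178,   0.0081,
         0.0001]), 'position': array([ 0.1605, -0.6037,  0.2307]), 'tool_rot': array([-3.1404,  0.    ,  0.2598]), 'force': array([ 1.0901, -0.5794, -0.2943]), 'moment': array([-0.0223, -0.0563,  0.0046]), 'finger_force': 0.0, 'grip_width': 0.085485749678833}
top module 0.72 [329. 210. 353. 238.] 334 [ 0.4362 -0.1724  0.0096] [ 0.399  -0.2061 -0.0018] [ 0.4734 -0.1406  0.0651]
top fixture 0.66 [197. 156. 234. 211.] 1897 [0.5745 0.261  0.0135] [0.4867 0.2026 0.0033] [0.6658 0.3194 0.0366]
top pocket_roof 0.78 [195. 155. 236. 212.] 1960 [0.5773 0.2607 0.0135] [0.4868 0.202  0.0029] [0.6665 0.3207 0.0366]
top solder_reel 0.77 [404. 230. 423. 246.] 199 [ 0.3759 -0.4233  0.0237] [ 0.3515 -0.447  -0.0022] [ 0.3998 -0.4002  0.0309]
top fuse_pack 0.58 [372. 189. 390. 201.] 157 [ 0.5359 -0.3218  0.0141] [ 0.5188 -0.3478 -0.0054] [ 0.5549 -0
[... 159 characters left out ...]
6. 241. 260. 301.] 2938 [0.5736 0.2715 0.014 ] [0.481  0.206  0.0048] [0.6622 0.3249 0.0342]
scene fixture 0.43 [350. 198. 379. 225.] 507 [ 0.4208 -0.164   0.0148] [ 0.3925 -0.2016  0.0024] [ 0.4695 -0.1385  0.0635]
scene pocket_roof 0.76 [171. 239. 261. 299.] 2932 [0.5749 0.2718 0.014 ] [0.4815 0.2063 0.0055] [0.6634 0.3252 0.0342]
scene solder_reel 0.59 [358. 184. 375. 194.] 104 [ 0.5282 -0.3097  0.0169] [ 0.5126 -0.3417  0.0046] [ 0.5483 -0.2901  0.0201]
scene tip_tin 0.64 [282. 294. 294. 307.] 153 [0.3645 0.2417 0.0148] [0.3537 0.2241 0.0024] [0.3818 0.2523 0.0184]
scene fuse_pack 0.43 [358. 185. 373. 195.] 125 [ 0.5277 -0.3091  0.0164] [ 0.5126 -0.3417  0.0028] [ 0.5483 -0.2899  0.02  ]
```

```bash
python3 - <<'E'
from h import *
a=np.load('top0.npz')['im']; b=np.load('scene0.npz')['im']
A=cv2.resize(a[140:260,180:440],(780,360),interpolation=2); B=cv2.resize(b[170:320,160:420],(400,230),interpolation=2)
B2=cv2.resize(b[170:320,160:420],(780,450),interpolation=2)
cv2.imwrite('pics/m1.png',A[...,::-1]);cv2.imwrite('pics/m2.png',B2[...,::-1])
for c in ['top','scene']:
    z=np.load(c+'0.npz');X=cloud(c,z['d']).reshape(-1,3)
    def box(lo,hi):
        return X[((X>lo)&(X<hi)).all(1)]
    for n,lo,hi in [('sink',(.36,-.25,.05),(.52,-.1,.08)),('foot',(.36,-.25,.003),(.52,-.1,.012)),('plate',(.4,.15,.007),(.75,.38,.016)),('roof',(.4,.15,.026),(.75,.38,.04))]:
        q=box(lo,hi); print(c,n,len(q),q.mean(0),cv2.minAreaRect((q[:,:2]*1000).astype(np.float32)))
E
```

```text
top sink 52 [ 0.4272 -0.1778  0.0572] ((426.30712890625, -178.1204833984375), (28.601905822753906, 34.51728057861328), 25.826065063476562)
top foot 526 [ 0.4408 -0.1743  0.006 ] ((439.2503967285156, -175.23936462402344), (146.13717651367188, 156.49415588378906), 89.32646179199219)
top plate 1345 [0.5644 0.2636 0.0111] ((575.4337158203125, 265.23638916015625), (229.17318725585938, 349.0170593261719), 89.8868179321289)
top roof 401 [0.6439 0.261  0.0315] ((635.162109375, 260.7864990234375), (110.65262603759766, 69.49349975585938), 89.26403045654297)
scene sink 113 [ 0.4209 -0.173   0.0594] ((422.8551025390625, -177.37344360351562), (29.314451217651367, 41.33940505981445), 24.771883010864258)
scene foot 403 [ 0.4347 -0.1656  0.0059] ((439.94488525390625, -175.0018768310547), (148.47169494628906, 159.5290985107422), 89.75226593017578)
scene plate 2146 [0.5613 0.2736 0.0128] ((573.9918212890625, 281.78076171875), (379.48297119140625, 185.67776489257812), 10.419750213623047)
scene roof 633 [0.6396 0.2647 0.0317] ((642.4437255859375, 262.0220947265625), (58.88294219970703, 113.35243225097656), 0.20167683064937592)
```

View pics/m1.png

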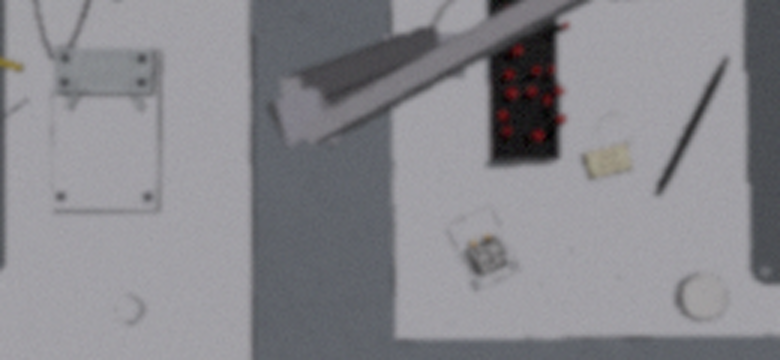

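View pics/m2.png

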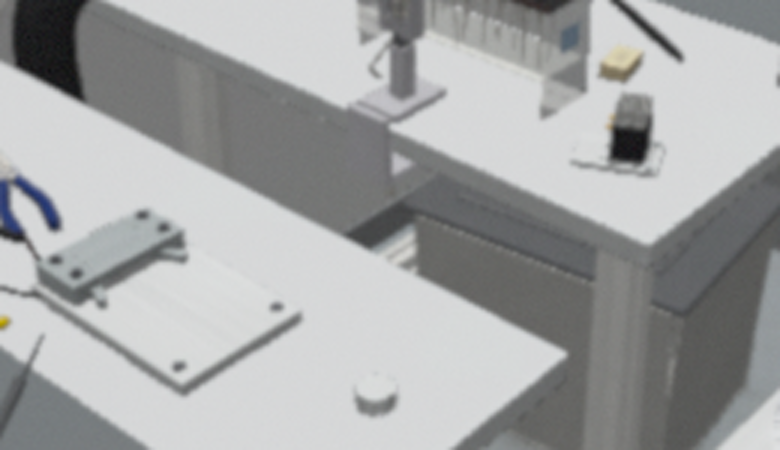

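The module stands on the right bench at about (0.425, -0.178), with its nose pointing up-left at a yaw of roughly 25°. The fixture is on the left bench at nearly zero yaw. A lamp post with a boom (top crop px 270-580, 0-140) lies between the two, so I'll check its height.

```bash
python3 - <<'E'
from h import *
X=np.concatenate([cloud(c,np.load(c+'0.npz')['d']).reshape(-1,3) for c in ['top','scene']])
print('cols x .30... rows y from .35 to -.45; max z in cm')
xs=np.arange(.2,.85,.05)
print('      ',(xs*100).round())
for y in np.arange(.4,-.5,-.05):
    print(round(y,2),[int(100*max([-.99,*X[(abs(X[:,1]-y)<.025)&(X[:,0]>=x)&(X[:,0]<x+.05)][:,2]])) for x in xs])
for lo,hi in [((.3,-.2,.08),(.9,.2,1))]:
    q=X[((X>lo)&(X<hi)).all(1)]; print(q.min(0),q.max(0))
z=np.load('top0.npz');p=bot.camera_params('top')
# sink finer
for c in ['top','scene']:
    z=np.load(c+'0.npz');Y=cloud(c,z['d']);m=(abs(Y[...,0]-.43)<.07)&(abs(Y[...,1]+.178)<.07)&(z['im'][...,::].max(-1)<110)&(Y[...,2]>.04)
    print(c,m.sum(),Y[m].mean(0))
E
```

```text
cols x .30... rows y from .35 to -.45; max z in cm
       [20. 25. 30. 35. 40. 45. 50. 55. 60. 65. 70. 75. 80.]
0.4 [-4, 0, 1, 1, 1, 1, 1, 2, 1, 1, 1, 1, 1]
0.35 [-3, 1, 1, 0, 1, 1, 1, 1, 1, 1, 1, 1, 1]
0.3 [-72, 0, 1, 1, 1, 2, 2, 2, 4, 4, 2, 2, 5]
0.25 [-72, 1, 0, 2, 1, 2, 2, 2, 4, 4, 1, 2, 5]
0.2 [-72, 0, 1, 1, 0, 1, 2, 2, 4, 4, 1, 1, 1]
0.15 [-72, 0, 1, 1, 1, 1, 0, 1, 1, 1, 1, 0, 0]
0.1 [-73, 0, 0, 0, 1, 1, 1, 1, 1, 1, 1, 0, 1]
0.05 [-73, -73, -72, -72, -72, -73, 51, -73, -73, -73, -73, -73, -72]
0.0 [-73, -72, -73, -72, -72, -73, 52, 51, 38, -74, -73, -73, -72]
-0.05 [-73, -73, 0, 0, 0, 0, 55, 55, 38, 18, 0, 0, 1]
-0.1 [-73, -73, 0, 177, 1, 1, 55, 58, 25, 20, 2, 1, 1]
-0.15 [-73, -72, 0, 3, 6, 1, 12, 60, 61, 6, 12, 12, 1]
-0.2 [-73, -73, 0, 1, 6, 3, 21, 61, 63, 22, 23, 22, 1]
-0.25 [-72, -72, 1, 1, 1, 1, 20, 23, 66, 66, 22, 22, 1]
-0.3 [-73, -73, 0, 1, 1, 1, 2, 1, 67, 69, 1, 5, 9]
-0.35 [-73, -72, 0, 1, 1, 1, 2, 1, 1, 70, 69, 7, 8]
-0.4 [-73, -72, 2, 3, 2, 1, 2, 1, 1, 69, 70, 67, 1]
-0.45 [-73, -72, 2, 3, 2, 1, 0, 1, 64, 68, 69, 70, 70]
[ 0.5064 -0.2     0.08  ] [0.7812 0.0325 0.6228]
top 21 [ 0.4253 -0.1731  0.05  ]
scene 40 [ 0.4127 -0.1662  0.0448]
```

Emit:
{"fn": "move_arm", "kwargs": {
  "series": [
    [[0,0,-4],[0,0,0],100],
    [[4,-3,-7],[0,0,-0.05],100],
    [[8,-6,-7],[0,0,-0.1],100],
    [[11,-9,-7],[0,0,-0.15],100],
    [[14,-12,-7],[0,0,-0.18],100],
    [[16,-14,-7],[0,0,-0.18],100]
  ]
}}

```text
clock: 1.2
position: [0.2743, -0.4354, 0.3015]
tool_rot: [3.141, -0.0, 0.442]
force: [1.3, -0.5, 0.1]
grip_width: 0.0853
finger_force: 0.0
```

Emit:
{"fn": "move_arm", "kwargs": {
  "series": [
    [[3.5,-2.5,0],[0,0,0],100],
    [[7,-5,0],[0,0,0],100],
    [[10.5,-7.4,1],[0,0,0],100],
    [[14,-9.8,2],[0,0,0],100],
    [[17.5,-12.2,3],[0,0,0],100],
    [[21,-14.6,4],[0,0,0],100],
    [[24,-16.8,5],[0,0,0],100],
    [[24,-16.8,5],[0,0,0],100],
    [[24,-16.8,5],[0,0,0],100]
  ]
}}

```text
clock: 1.95
position: [0.4203, -0.1801, 0.2507]
tool_rot: [-3.141, -0.0, 0.445]
force: [-0.1, 0.4, 0.5]
grip_width: 0.0854
finger_force: 0.0
```

```bash
cat > w.py <<'E'
import sys
from h import *
s=bot.observe(); im,d=bot.grab_frame('wrist'); cv2.imwrite(f'pics/{sys.argv[1]}.png',im[...,::-1])
np.savez(sys.argv[1]+'.npz',im=im,d=d,p=s['position'],r=s['tool_rot'])
print(s['clock'],s['position'],s['tool_rot'],s['force'],s['qpos'])
X=cloud('wrist',d,s)
def box(lo,hi): return X[((X>lo)&(X<hi)).all(-1)]
for t in sys.argv[2:]:
    for r in bot.trace('wrist',t)[:2]:
        m=r['mask']&(d>0);q=X[m];print(t,round(r['conf'],2),np.array(r['bbox']).round(),np.median(q,0),q.min(0),q.max(0))
        for lo,hi in [(.003,.011),(.05,.07),(.027,.033),(.009,.015)]:
            k=q[(q[:,2]>lo)&(q[:,2]<hi)]
            if len(k)>30: print('  z',lo,hi,len(k),k.mean(0),cv2.minAreaRect((k[:,:2]*1000).astype(np.float32)))
E
python3 w.py w1 module
```

```text
1.95 [ 0.4203 -0.1801  0.2507] [-3.1406 -0.0001  0.4446] [-0.0622  0.3646  0.5366] [ 0.5585  0.2449 -0.3356  1.9856  0.0989  0.9272 -0.9536]
module 0.91 [302. 124. 348. 183.] [ 0.4409 -0.1708  0.0076] [ 0.3898 -0.2151  0.0005] [ 0.4841 -0.1331  0.0645]
  z 0.003 0.011 1487 [ 0.4468 -0.1678  0.0069] ((435.9007873535156, -173.52261352539062), (82.12618255615234, 55.672691345214844), 24.25957489013672)
  z 0.05 0.07 273 [ 0.4274 -0.177   0.0597] ((426.4204406738281, -177.7301483154297), (29.36783790588379, 33.920169830322266), 24.954856872558594)
  z 0.009 0.015 40 [ 0.4221 -0.1797  0.01  ] ((435.0353698730469, -172.95925903320312), (71.39594268798828, 52.03958511352539), 25.452468872070312)
```

View pics/w1.png

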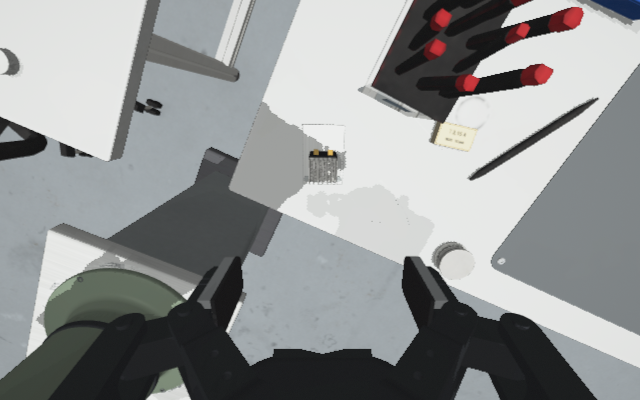

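Wrist view: the module is at px (302-348, 124-183), with its brass tabs and nose pointing up (tool +x). Its origin is about (0.426, -0.178) and its yaw 0.428. Next I go down to grasp.

Emit:
{"fn": "move_arm", "kwargs": {
  "series": [
    [[0.2,0,4],[0,0,0.008],100],
    [[0.4,0,8],[0,0,0.016],100],
    [[0.6,0.05,12],[0,0,0.016],100],
    [[0.6,0.05,15.5],[0,0,0.016],100],
    [[0.6,0.05,18.5],[0,0,0.016],100],
    [[0.6,0.05,21],[0,0,0.016],100],
    [[0.6,0.05,22.5],[0,0,0.016],100],
    [[0.6,0.05,23.4],[0,0,0.016],100],
    [[0.6,0.05,23.8],[0,0,0.016],100],
    [[0.6,0.05,23.8],[0,0,0.016],100]
  ]
}}

```text
clock: 2.88
position: [0.4247, -0.1814, 0.0131]
tool_rot: [3.142, 0.0, 0.423]
force: [0.9, 0.1, 0.1]
grip_width: 0.0854
finger_force: 0.0
```

Emit:
{"fn": "move_arm", "kwargs": {
  "series": [
    [[0,0,0],[0,0,0],60],
    [[0,0,0],[0,0,0],45],
    [[0,0,0],[0,0,0],38],
    [[0,0,0],[0,0,0],30],
    [[0,0,0],[0,0,0],30],
    [[0,0,0],[0,0,0],30],
    [[0,0,0],[0,0,0],30],
    [[0,0,0],[0,0,0],30]
  ],
  "squeeze": 40
}}

```text
clock: 3.55
position: [0.4252, -0.181, 0.0139]
tool_rot: [3.141, -0.001, 0.424]
force: [-2.4, 0.3, 12.3]
grip_width: 0.0353
finger_force: 38.9
```

Emit:
{"fn": "move_arm", "kwargs": {
  "series": [
    [[0,0,-1],[0,0,0],30],
    [[0,0,-3.5],[0,0,0],30],
    [[0,0,-7],[0,0,0],30],
    [[0.5,-1,-10.5],[0,0,0.02],30],
    [[1.7,-3.5,-13],[0,0,0.05],30],
    [[3.3,-6.7,-14],[0,0,0.09],30],
    [[5,-10,-14],[0,0,0.13],30],
    [[6.6,-13.3,-14],[0,0,0.17],30],
    [[8.3,-16.7,-14],[0,0,0.21],30],
    [[9.9,-20,-14],[0,0,0.25],30],
    [[11.5,-23.3,-14],[0,0,0.29],30],
    [[13.2,-26.7,-14],[0,0,0.33],30],
    [[14.8,-30,-14],[0,0,0.37],30],
    [[16.4,-33.2,-14],[0,0,0.4],30],
    [[17.6,-35.7,-14],[0,0,0.424],30],
    [[18.3,-37,-14],[0,0,0.424],30],
    [[18.6,-37.6,-14],[0,0,0.424],30],
    [[18.6,-37.6,-14],[0,0,0.424],30],
    [[18.6,-37.6,-14],[0,0,0.424],30]
  ]
}}

```text
clock: 5.13
position: [0.4397, 0.2375, 0.1534]
tool_rot: [3.141, 0.0, -0.0]
force: [-0.7, -0.2, -2.7]
grip_width: 0.0356
finger_force: 41.7
```

```bash
python3 w.py w2 fixture module; python3 -c "
from h import *;o=bot.observe();print(o['grip_width'],o['finger_force'])"
```

```text
5.1333 [0.4397 0.2375 0.1534] [ 3.141   0.0003 -0.0004] [-0.6882 -0.244  -2.6755] [-0.3952  0.4445 -0.2837  1.9883  0.1814  0.7332 -2.3593]
fixture 0.86 [223.   0. 366. 149.] [0.5528 0.2629 0.0127] [ 0.4796  0.1991 -0.0008] [0.608  0.3305 0.0235]
  z 0.003 0.011 235 [0.552  0.2626 0.0107] ((545.5306396484375, 263.5457458496094), (124.31259155273438, 125.66730499267578), 88.93325805664062)
  z 0.009 0.015 19358 [0.5499 0.2631 0.0127] ((545.6940307617188, 263.542724609375), (124.31259155273438, 125.994140625), 88.93325805664062)
module 0.82 [269. 158. 374. 341.] [0.4584 0.2382 0.1616] [-0.5368  0.0444 -0.7528] [0.494  0.4273 0.2036]
0.03525568615507839 41.66321039199829
```

View pics/w2.png

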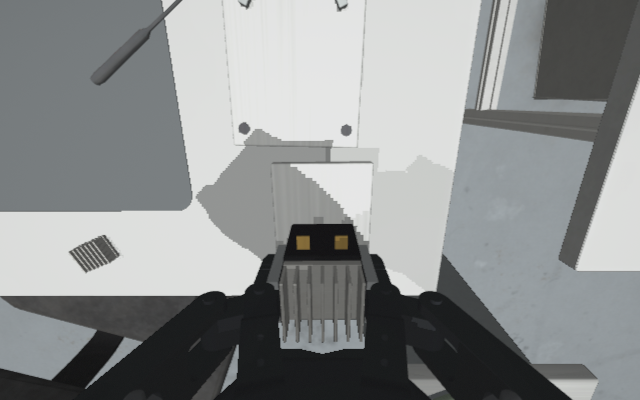

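The module is held square in the gripper, with its foot at px (273-373, 160-270). The plate's near edge is at row 147 and the guides show at the top of the frame. I'll measure the fixture's yaw and the module in the hand.

```bash
python3 - <<'E'
from h import *
z=np.load('w2.npz'); st=dict(position=z['p'],tool_rot=z['r']); X=cloud('wrist',z['d'],st)
m=(abs(X[...,2]-.012)<.0035)&(X[...,0]>.47)&(X[...,0]<.6)&(abs(X[...,1]-.26)<.09)
q=X[m]
L=[];R=[]
for x in np.arange(.49,.598,.004):
    k=q[abs(q[:,0]-x)<.002][:,1]; L.append((x,k.max()));R.append((x,k.min()))
for n,e in(('L',L),('R',R)): e=np.array(e); print(n,np.polyfit(e[:,0],e[:,1],1),e[:,1].mean(),e[::4,1])
e=np.array([(y,q[abs(q[:,1]-y)<.002][:,0].min()) for y in np.arange(.21,.316,.004)]);print('near',np.polyfit(e[:,0],e[:,1],1),e[:,1].mean(),e[::4,1])
# foot in hand
f=X[(X[...,2]>.13)&(X[...,2]<.157)&(X[...,0]>.455)&(X[...,0]<.52)&(abs(X[...,1]-.2375)<.05)]
print('foot',len(f),f.mean(0),f.min(0),f.max(0))
A=np.c_[f[:,:2],np.ones(len(f))];print('plane',np.linalg.lstsq(A,f[:,2],rcond=None)[0],cv2.minAreaRect((f[:,:2]*1000).astype(np.float32)))
e=np.array([(y,f[abs(f[:,1]-y)<.002][:,0].max()) for y in np.arange(.2375-.022,.2375+.023,.004)]);print('nose',np.polyfit(e[:,0],e[:,1],1),e[:,1].mean())
E
```

```text
L [-0.0142  0.3328] 0.32508562118274886 [0.3259 0.3259 0.3253 0.3249 0.3248 0.3249 0.3241]
R [-0.0181  0.2117] 0.20190534392980986 [0.2032 0.2029 0.2025 0.2023 0.202  0.2011 0.2006]
near [0.0228 0.4773] 0.48330694503874777 [0.4823 0.4822 0.4834 0.4833 0.4833 0.4843 0.4845]
foot 6760 [0.4752 0.2382 0.1465] [0.455  0.21   0.1403] [0.494  0.2664 0.157 ]
plane [-0.0645 -0.0018  0.1776] ((474.30908203125, 238.1708984375), (39.03090286254883, 56.13185501098633), 0.505121648311615)
nose [-0.0105  0.4962] 0.49369523248147945
```

Emit:
{"fn": "move_arm", "kwargs": {
  "series": [
    [[2,-0.5,0],[0,0,0.01],30],
    [[5,-1.3,0],[0,0,0.02],30],
    [[8,-2.1,1],[0,0,0.027],30],
    [[9.6,-2.5,3],[0,0,0.027],30],
    [[9.96,-2.6,6],[0,0,0.027],30],
    [[9.96,-2.6,8.5],[0,0,0.027],30],
    [[9.96,-2.6,10.3],[0,0,0.027],30],
    [[9.96,-2.6,11.3],[0,0,0.027],30],
    [[9.96,-2.6,11.6],[0,0,0.027],30],
    [[9.96,-2.6,11.6],[0,0,0.027],30],
    [[9.96,-2.6,11.6],[0,0,0.027],30]
  ]
}}

```text
clock: 6.2
position: [0.54, 0.2644, 0.0383]
tool_rot: [-3.141, -0.001, -0.028]
force: [0.6, -0.2, -2.9]
grip_width: 0.0353
finger_force: 41.6
```

```bash
cat > v.py <<'E'
import sys
from h import *
n=sys.argv[1]
s=bot.observe(); im,d=bot.grab_frame('wrist'); np.savez(n+'.npz',im=im,d=d,p=s['position'],r=s['tool_rot'])
cv2.imwrite(f'pics/{n}.png',im[...,::-1])
print(s['clock'],s['position'],s['tool_rot'],s['force'],s['grip_width'],s['qpos'][6])
X=cloud('wrist',d,s);x0,y0,z0=s['position']
def plane(q):
    for _ in range(6):
        A=np.c_[q[:,:2]-q[:,:2].mean(0),np.ones(len(q))];c=np.linalg.lstsq(A,q[:,2],rcond=None)[0];r=abs(A@c-q[:,2]);q=q[r<max(.0012,2*r.std()*.7)]
    return c,len(q)
f=X[(X[...,2]>z0-.016)&(X[...,2]<z0-.004)&(X[...,0]>x0+.022)&(X[...,0]<x0+.07)&(abs(X[...,1]-y0)<.032)]
print('foot plane',plane(f),'y',np.percentile(f[:,1],[1,99]),f.min(0),f.max(0))
a=X[(X[...,2]>.008)&(X[...,2]<.0165)&(X[...,0]>x0-.02)&(X[...,0]<x0+.06)&(abs(abs(X[...,1]-.263)-.047)<.011)]
print('apron',plane(a) if len(a)>50 else len(a))
b=X[(abs(X[...,2]-.0305)<.004)&(X[...,0]>.6)&(X[...,0]<.7)&(abs(X[...,1]-.262)<.07)]
if len(b)>50:
    e=np.array([(y,b[abs(b[:,1]-y)<.003][:,0].min()) for y in np.arange(.215,.31,.005)]);print('block front',np.polyfit(e[:,0]-.2623,e[:,1],1),'roof',np.median(b[:,2]),np.percentile(b[:,1],[.5,99.5]))
E
python3 v.py w3
```

```text
6.2 [0.54   0.2644 0.0383] [-3.141  -0.0011 -0.0276] [ 0.6431 -0.1961 -2.9164] 0.035278907585852996 -2.3630620545711527
foot plane (array([-0.0026,  0.0005,  0.0311]), 5151) y [0.2369 0.2913] [0.562  0.2358 0.0258] [0.5945 0.2925 0.0331]
apron (array([-0.0003, -0.0004,  0.0128]), 7526)
block front [0.018  0.6191] roof 0.03122189531171865 [0.2067 0.3169]
```

View pics/w3.png

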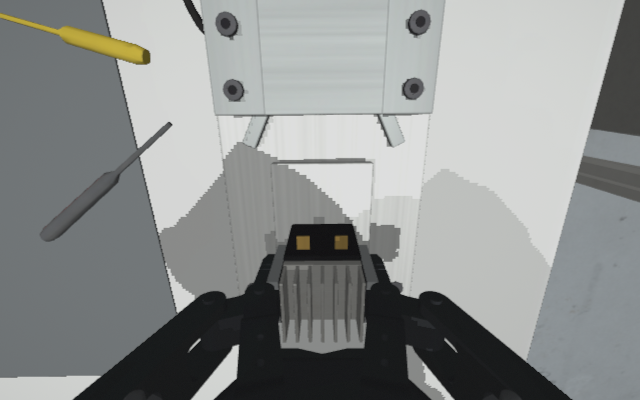

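The foot is flat and sits about 1.2 mm left of the pocket axis. The block front is at x = 0.619 with yaw -0.018, and the nose is short of the guides. I'll correct y by 1 mm and lower.

Emit:
{"fn": "move_arm", "kwargs": {
  "series": [
    [[0,0.1,0.4],[0,0,0],30],
    [[0,0.1,0.8],[0,0,0],30],
    [[0,0.1,1.0],[0,0,0],30],
    [[0,0.1,1.1],[0,0,0],30],
    [[0,0.1,1.15],[0,0,0],30],
    [[0,0.1,1.2],[0,0,0],30],
    [[0,0.1,1.2],[0,0,0],30]
  ]
}}

```text
clock: 6.83
position: [0.5393, 0.2633, 0.026]
tool_rot: [3.141, -0.0, -0.027]
force: [-7.2, -3.8, 13.8]
grip_width: 0.0354
finger_force: 43.7
```

Emit:
{"fn": "move_arm", "kwargs": {
  "series": [
    [[0,0,-0.04],[0,0,0],30],
    [[0,0,-0.04],[0,0,0],30],
    [[0,0,-0.04],[0,0,0],30]
  ]
}}

```text
clock: 7.08
position: [0.5395, 0.2635, 0.026]
tool_rot: [-3.142, -0.0, -0.027]
force: [-2.7, -2.9, 7.2]
grip_width: 0.0355
finger_force: 43.0
```

```bash
python3 v.py w4
```

```text
7.0833 [0.5395 0.2635 0.026 ] [-3.1416 -0.0002 -0.0272] [-2.651  -2.9173  7.1888] 0.03548508541205978 -2.3670627389221393
foot plane (array([-0.1702, -0.0008,  0.0158]), 4283) y [0.2321 0.2947] [0.5615 0.2315 0.0106] [0.6095 0.2954 0.0209]
apron (array([-0.0006, -0.0004,  0.0128]), 8535)
block front [0.0194 0.6192] roof 0.03126307101083666 [0.2068 0.3171]
```

```bash
cat > ft.py <<'E'
import sys
from h import *
z=np.load(sys.argv[1]+'.npz');X=cloud('wrist',z['d'],dict(position=z['p'],tool_rot=z['r']));x0=z['p'][0]
f=X[(X[...,2]>.0162)&(X[...,2]<.0215)&(X[...,0]>x0+.022)&(X[...,0]<min(x0+.07,.602))&(abs(X[...,1]-.263)<.0315)]
L=[];R=[]
for x in np.arange(x0+.026,min(x0+.052,.601),.003):
    k=f[abs(f[:,0]-x)<.002][:,1];L.append((x,k.max()));R.append((x,k.min()))
L,R=np.array(L),np.array(R);C=(L+R)/2
print('z',np.median(f[:,2]),'wid',(L-R)[:,1],'slopes',np.polyfit(L[:,0],L[:,1],1)[0],np.polyfit(R[:,0],R[:,1],1)[0],'nose x',np.percentile(f[:,0],99.5),'centre',C.mean(0),'axis y there',.2621-.018*(C[:,0].mean()-.6192))
e=np.array([(y,f[abs(f[:,1]-y)<.002][:,0].max()) for y in np.arange(-.022,.023,.004)+C[:,1].mean()]);print('nose',np.polyfit(e[:,0],e[:,1],1)[0],e[:,1].mean())
E
python3 ft.py w4
```

```text
z 0.01876748885773973 wid [0.0558 0.0558 0.0557 0.0558 0.0556 0.0557 0.0557 0.0554 0.0562] slopes -0.015514854103986174 -0.01716255192032862 nose x 0.5935547243813345 centre [0.5775 0.2632] axis y there 0.26285107561193244
nose 0.01977781944782579 0.5934692422152634
```

Emit:
{"fn": "move_arm", "kwargs": {
  "series": [
    [[0,0.03,-0.03],[0,0,0],30],
    [[0.3,0.03,-0.03],[0,0,0],30],
    [[0.6,0.03,-0.03],[0,0,0],30],
    [[0.9,0.02,-0.03],[0,0,0],30],
    [[1.2,0.02,-0.03],[0,0,0],30],
    [[1.5,0.02,-0.03],[0,0,0],30],
    [[1.8,0.01,-0.03],[0,0,0],30],
    [[2.1,0.01,-0.03],[0,0,0],30],
    [[2.3,0.01,-0.03],[0,0,0],30],
    [[2.4,0.01,-0.03],[0,0,0],30],
    [[2.4,0.01,-0.03],[0,0,0],30]
  ]
}}

```text
clock: 8.05
position: [0.5639, 0.2627, 0.026]
tool_rot: [-3.141, -0.0, -0.027]
force: [-2.2, 0.2, 3.7]
grip_width: 0.0357
finger_force: 42.6
```

```bash
python3 v.py w5|head -1; python3 ft.py w5
```

```text
8.05 [0.5639 0.2627 0.026 ] [-3.1413 -0.0003 -0.0275] [-2.2171  0.1919  3.6994] 0.035686649113440855 -2.3383777973642865
z 0.018805354009887133 wid [0.0555 0.0556 0.0558 0.0556] slopes -0.015330482191449956 -0.0320146590517738 nose x 0.601903140941422 centre [0.5944 0.2627] axis y there 0.2625463298938227
nose 0.0007999950329812876 0.601902260801597
```

Emit:
{"fn": "move_arm", "kwargs": {
  "series": [
    [[0.15,0,0],[0,0,0],30],
    [[0.3,0,0],[0,0,0],30],
    [[0.45,0,0],[0,0,0],30],
    [[0.6,-0.01,0],[0,0,0],30],
    [[0.7,-0.01,0],[0,0,0],30],
    [[0.7,-0.01,0],[0,0,0],30]
  ]
}}

```text
clock: 8.6
position: [0.5706, 0.2627, 0.026]
tool_rot: [-3.141, -0.0, -0.027]
force: [-2.9, 0.1, 4.6]
grip_width: 0.0357
finger_force: 42.7
```

Emit:
{"fn": "move_arm", "kwargs": {
  "series": [
    [[0.03,0,0],[0,0,0],30],
    [[0.07,0,0],[0,0,0],30],
    [[0.11,0,0],[0,0,0],30],
    [[0.15,0,0],[0,0,0],30],
    [[0.18,0,0],[0,0,0],30],
    [[0.2,0,0],[0,0,0],30],
    [[0.2,0,0],[0,0,0],30]
  ]
}}

```text
clock: 9.18
position: [0.5723, 0.2626, 0.026]
tool_rot: [-3.142, 0.0, -0.027]
force: [-3.7, 0.3, 6.0]
grip_width: 0.0354
finger_force: 42.8
```

Emit:
{"fn": "move_arm", "kwargs": {
  "series": [
    [[0.03,0,-0.01],[0,0,0],30],
    [[0.07,0,-0.01],[0,0,0],30],
    [[0.11,0,-0.01],[0,0,0],30],
    [[0.15,0,-0.01],[0,0,0],30],
    [[0.18,0,-0.01],[0,0,0],30],
    [[0.2,0,-0.01],[0,0,0],30],
    [[0.2,0,-0.01],[0,0,0],30]
  ]
}}

```text
clock: 9.77
position: [0.5745, 0.2624, 0.026]
tool_rot: [-3.142, -0.0, -0.027]
force: [-2.5, -0.6, 2.7]
grip_width: 0.0354
finger_force: 42.5
```

Emit:
{"fn": "move_arm", "kwargs": {
  "series": [
    [[0.03,0,0],[0,0,0],30],
    [[0.07,0,0],[0,0,0],30],
    [[0.11,0,0],[0,0,0],30],
    [[0.15,0,0],[0,0,0],30],
    [[0.18,0,0],[0,0,0],30],
    [[0.2,0,0],[0,0,0],30],
    [[0.2,0,0],[0,0,0],30]
  ]
}}

```text
clock: 10.35
position: [0.5764, 0.2624, 0.026]
tool_rot: [3.142, -0.0, -0.027]
force: [-2.0, -0.8, 2.2]
grip_width: 0.0355
finger_force: 42.5
```

Emit:
{"fn": "move_arm", "kwargs": {
  "series": [
    [[0.03,0,0],[0,0,0],30],
    [[0.07,0,0],[0,0,0],30],
    [[0.11,0,0],[0,0,0],30],
    [[0.15,0,0],[0,0,0],30],
    [[0.18,0,0],[0,0,0],30],
    [[0.2,0,0],[0,0,0],30],
    [[0.2,0,0],[0,0,0],30]
  ]
}}

```text
clock: 10.93
position: [0.5785, 0.2624, 0.026]
tool_rot: [-3.142, -0.0, -0.027]
force: [-3.2, 0.8, 2.5]
grip_width: 0.0353
finger_force: 42.4
```

Emit:
{"fn": "move_arm", "kwargs": {
  "series": [
    [[0.03,0,0],[0,0,0],30],
    [[0.06,0,0],[0,0,0],30],
    [[0.09,0,0],[0,0,0],30],
    [[0.12,0,0],[0,0,0],30],
    [[0.15,0,0],[0,0,0],30],
    [[0.15,0,0],[0,0,0],30],
    [[0.15,0,0],[0,0,0],30]
  ]
}}

```text
clock: 11.52
position: [0.58, 0.2623, 0.026]
tool_rot: [-3.142, -0.0, -0.027]
force: [-1.5, -0.2, 0.7]
grip_width: 0.0354
finger_force: 42.3
```

Emit:
{"fn": "move_arm", "kwargs": {
  "series": [
    [[0.03,0,0.01],[0,0,0],30],
    [[0.07,0,0.01],[0,0,0],30],
    [[0.11,0,0.01],[0,0,0],30],
    [[0.15,0,0.01],[0,0,0],30],
    [[0.18,0,0.01],[0,0,0],30],
    [[0.2,0,0.01],[0,0,0],30],
    [[0.2,0,0.01],[0,0,0],30]
  ]
}}

```text
clock: 12.1
position: [0.5818, 0.2623, 0.026]
tool_rot: [3.142, 0.0, -0.027]
force: [-6.4, 0.8, 5.7]
grip_width: 0.0353
finger_force: 42.9
```

Emit:
{"fn": "move_arm", "kwargs": {
  "series": [
    [[0.02,0,-0.01],[0,0,0],30],
    [[0.04,0,-0.01],[0,0,0],30],
    [[0.06,0,-0.01],[0,0,0],30],
    [[0.08,0,-0.01],[0,0,0],30],
    [[0.08,0,-0.01],[0,0,0],30],
    [[0.08,0,-0.01],[0,0,0],30]
  ]
}}

```text
clock: 12.6
position: [0.5822, 0.2623, 0.026]
tool_rot: [3.141, 0.001, -0.027]
force: [-7.8, -0.4, 6.9]
grip_width: 0.0354
finger_force: 42.9
```

Emit:
{"fn": "move_arm", "kwargs": {
  "series": [
    [[0.02,0,-0.01],[0,0,0],30],
    [[0.04,0,-0.01],[0,0,0],30],
    [[0.06,0,-0.01],[0,0,0],30],
    [[0.08,0,-0.01],[0,0,0],30],
    [[0.1,0,-0.01],[0,0,0],30],
    [[0.1,0,-0.01],[0,0,0],30],
    [[0.1,0,-0.01],[0,0,0],30]
  ]
}}

```text
clock: 13.18
position: [0.5828, 0.2623, 0.026]
tool_rot: [3.141, 0.002, -0.027]
force: [-9.5, -0.2, 8.1]
grip_width: 0.0352
finger_force: 43.0
```

Emit:
{"fn": "move_arm", "kwargs": {
  "series": [
    [[0.02,0,-0.02],[0,0,0],30],
    [[0.04,0,-0.02],[0,0,0],30],
    [[0.06,0,-0.02],[0,0,0],30],
    [[0.08,0,-0.02],[0,0,0],30],
    [[0.1,0,-0.02],[0,0,0],30],
    [[0.1,0,-0.02],[0,0,0],30],
    [[0.1,0,-0.02],[0,0,0],30],
    [[0.1,0,-0.02],[0,0,0],30]
  ]
}}

```text
clock: 13.85
position: [0.5835, 0.2623, 0.026]
tool_rot: [3.141, 0.002, -0.027]
force: [-11.1, -0.2, 7.5]
grip_width: 0.0355
finger_force: 43.0
```

Emit:
{"fn": "move_arm", "kwargs": {
  "series": [
    [[0.02,0,-0.02],[0,0,0],30],
    [[0.04,0,-0.02],[0,0,0],30],
    [[0.06,0,-0.02],[0,0,0],30],
    [[0.07,0,-0.02],[0,0,0],30],
    [[0.07,0,-0.02],[0,0,0],30],
    [[0.07,0,-0.02],[0,0,0],30],
    [[0.07,0,-0.02],[0,0,0],30]
  ]
}}

```text
clock: 14.43
position: [0.5839, 0.2623, 0.0261]
tool_rot: [3.141, 0.003, -0.027]
force: [-12.5, 0.4, 6.3]
grip_width: 0.0353
finger_force: 42.8
```

About 9 N on the buffer (roughly 2 mm of give), held. I'll ease back before letting go, so that it doesn't spring out.

Emit:
{"fn": "move_arm", "kwargs": {
  "series": [
    [[-0.03,0,0],[0,0,0],30],
    [[-0.07,0,0],[0,0,0],30],
    [[-0.11,0,0],[0,0,0],30],
    [[-0.15,0,0],[0,0,0],30],
    [[-0.18,0,0],[0,0,0],30],
    [[-0.2,0,0],[0,0,0],30],
    [[-0.2,0,0],[0,0,0],30]
  ]
}}

```text
clock: 15.02
position: [0.5829, 0.2623, 0.0262]
tool_rot: [3.141, 0.001, -0.027]
force: [-4.8, 0.5, -1.9]
grip_width: 0.0351
finger_force: 42.0
```

Emit:
{"fn": "move_arm", "kwargs": {
  "series": [
    [[-0.03,0,0],[0,0,0],30],
    [[-0.06,0,0],[0,0,0],30],
    [[-0.09,0,0],[0,0,0],30],
    [[-0.1,0,0],[0,0,0],30],
    [[-0.1,0,0.01],[0,0,0],30],
    [[-0.1,0,0.02],[0,0,0],30],
    [[-0.1,0,0.02],[0,0,0],30]
  ]
}}

```text
clock: 15.6
position: [0.5824, 0.2622, 0.0263]
tool_rot: [3.142, -0.0, -0.027]
force: [-4.0, -0.0, -4.2]
grip_width: 0.0356
finger_force: 41.7
```

Emit:
{"fn": "move_arm", "kwargs": {
  "series": [
    [[-0.02,0,0.02],[0,0,0],30],
    [[-0.04,0,0.03],[0,0,0],30],
    [[-0.06,0,0.03],[0,0,0],30],
    [[-0.06,0,0.03],[0,0,0],30],
    [[-0.06,0,0.03],[0,0,0],30]
  ]
}}

```text
clock: 16.02
position: [0.582, 0.2622, 0.0261]
tool_rot: [-3.142, -0.0, -0.027]
force: [-1.3, 0.5, -3.1]
grip_width: 0.0358
finger_force: 41.8
```

Emit:
{"fn": "move_arm", "kwargs": {
  "series": [
    [[0,0,0.02],[0,0,0],30],
    [[0,0,0.04],[0,0,0],30],
    [[0,0,0.04],[0,0,0],30],
    [[0,0,0.04],[0,0,0],30]
  ]
}}

```text
clock: 16.35
position: [0.582, 0.2622, 0.026]
tool_rot: [3.142, -0.0, -0.027]
force: [-3.9, -2.5, 5.7]
grip_width: 0.0353
finger_force: 42.7
```

Emit:
{"fn": "move_arm", "kwargs": {
  "series": [
    [[0,0,-0.02],[0,0,0],30],
    [[0,0,-0.02],[0,0,0],30],
    [[0,0,-0.02],[0,0,0],36],
    [[0,0,-0.02],[0,0,0],42],
    [[0,0,-0.02],[0,0,0],44],
    [[0,0,-0.02],[0,0,0],48],
    [[0,0,-0.02],[0,0,0],60],
    [[0,0,-0.02],[0,0,0],75],
    [[0,0,-0.02],[0,0,0],75],
    [[0,0,-0.02],[0,0,0],75]
  ],
  "squeeze": 20
}}

```text
clock: 17.18
position: [0.5818, 0.2623, 0.0258]
tool_rot: [-3.142, -0.0, -0.027]
force: [0.6, 0.1, -0.1]
grip_width: 0.064
finger_force: 0.0
```

```bash
python3 v.py w6; python3 ft.py w6; python3 - <<'E'
from h import *
z=np.load('w6.npz');X=cloud('wrist',z['d'],dict(position=z['p'],tool_rot=z['r']))
s=X[(X[...,2]>.068)&(X[...,2]<.08)&(abs(X[...,0]-.584)<.03)&(abs(X[...,1]-.263)<.022)]
print(len(s),s.mean(0),s.min(0),s.max(0)) if len(s) else 0
E
```

```text
17.1833 [0.5818 0.2623 0.0258] [-3.1415 -0.0001 -0.0272] [ 0.6067  0.0541 -0.1261] 0.06398711488720187 -2.3177768124742664
foot plane (array([ 0.0117, -0.0006,  0.0188]), 1685) y [0.231  0.2937] [0.6039 0.2303 0.0115] [0.6159 0.2943 0.0209]
apron (array([ 0.0009, -0.0003,  0.0128]), 3257)
block front [-0.0069  0.6112] roof 0.03126168748045847 [0.2067 0.3169]
2132 [0.586  0.2628 0.0732] [0.5683 0.2454 0.068 ] [0.5999 0.2802 0.0758]
  return _methods._mean(a, axis=axis, dtype=dtype,
  ret = ret.dtype.type(ret / rcount)
Traceback (most recent call last):
  File "ft.py", line 9, in <module>
    print('z',np.median(f[:,2]),'wid',(L-R)[:,1],'slopes',np.polyfit(L[:,0],L[:,1],1)[0],np.polyfit(R[:,0],R[:,1],1)[0],'nose x',np.percentile(f[:,0],99.5),'centre',C.mean(0),'axis y there',.2621-.018*(C[:,0].mean()-.6192))
                                      ~~~~~^^^^^
IndexError: too many indices for array: array is 1-dimensional, but 2 were indexed
```

View pics/w6.png

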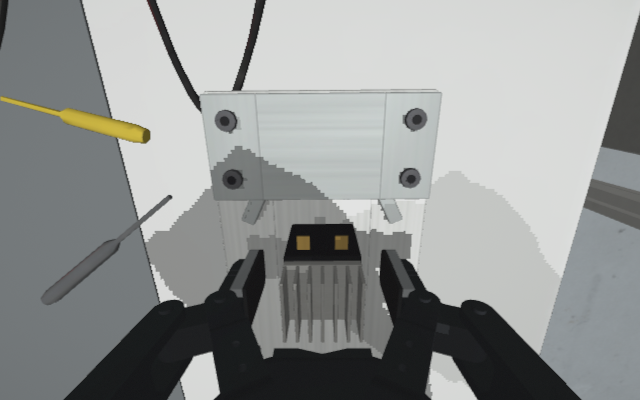

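The fingers are open and the module hasn't moved: the tabs are still at px (303, 243) and (341, 243). The nose is under the block. Now I retreat straight up.

Emit:
{"fn": "move_arm", "kwargs": {
  "series": [
    [[0,0,-0.5],[0,0,0],80],
    [[0,0,-1.5],[0,0,0],90],
    [[0,0,-3],[0,0,0],95],
    [[0,0,-5],[0,0,0],95],
    [[0,0,-7.5],[0,0,0],95],
    [[0,0,-10],[0,0,0],95],
    [[-1,0,-12],[0,0,0],95],
    [[-2,0,-13],[0,0,0],95],
    [[-2,0,-13],[0,0,0],95],
    [[-2,0,-13],[0,0,0],95]
  ]
}}

```text
clock: 18.07
position: [0.5616, 0.2629, 0.1564]
tool_rot: [-3.141, -0.001, -0.027]
force: [0.3, -0.3, -0.4]
grip_width: 0.081
finger_force: 0.0
```

```bash
python3 - <<'E'
from h import *
s=bot.observe(); im,d=bot.grab_frame('wrist');cv2.imwrite('pics/w7.png',im[...,::-1]); X=cloud('wrist',d,s);print(s['position'])
f=X[(X[...,2]>.0162)&(X[...,2]<.0215)&(X[...,0]>.54)&(X[...,0]<.602)&(abs(X[...,1]-.263)<.0315)]
k=X[(X[...,2]>.069)&(X[...,2]<.078)&(abs(X[...,0]-.58)<.05)&(abs(X[...,1]-.263)<.03)]
for q in (f,k): print(len(q),q.mean(0),q.min(0),q.max(0),cv2.minAreaRect((q[:,:2]*1000).astype(np.float32)))
L=[(x,f[abs(f[:,0]-x)<.002][:,1]) for x in np.arange(.56,.6,.004)]
print([(round(x,3),round((y.min()+y.max())/2,4),round(np.ptp(y),4)) for x,y in L if len(y)])
E
```

```text
[0.5616 0.2629 0.1564]
683 [0.5812 0.2624 0.0189] [0.5535 0.2345 0.0167] [0.602  0.2908 0.0215] ((577.8451538085938, 262.5009460449219), (56.01573181152344, 48.49615478515625), 88.8263931274414)
483 [0.5845 0.2625 0.0739] [0.5686 0.2455 0.0691] [0.5992 0.2796 0.0761] ((583.90234375, 262.5142517089844), (34.25791931152344, 29.91459083557129), 88.84024047851562)
[(np.float64(0.56), np.float64(0.2627), np.float64(0.0543)), (np.float64(0.564), np.float64(0.2632), np.float64(0.0552)), (np.float64(0.568), np.float64(0.2631), np.float64(0.0549)), (np.float64(0.572), np.float64(0.2624), np.float64(0.0557)), (np.float64(0.576), np.float64(0.2623), np.float64(0.0555)), (np.float64(0.58), np.float64(0.2623), np.float64(0.0553)), (np.float64(0.584), np.float64(0.2621), np.float64(0.055)), (np.float64(0.588), np.float64(0.262), np.float64(0.0547)), (np.float64(0.592), np.float64(0.2625), np.float64(0.0555)), (np.float64(0.596), np.float64(0.2623), np.float64(0.0553))]
```

View pics/w7.png

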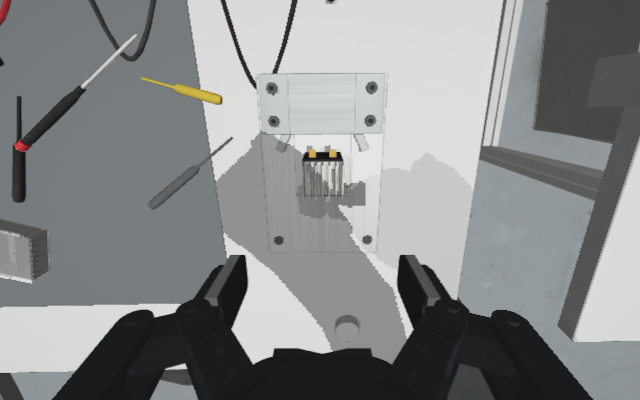

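The module sits flat and square (yaw about -0.02) with its nose under the block, and the gripper is clear. On the way back the force fell at about 3.9 N/mm, which matches the buffer.

```bash
python3 -c "
from workcell import bot
print(bot.job_done())"
```

```text
the job is handed in; nothing more can be done
None
```

I loaded the module and handed the job in: by force and camera readings it was pressed about 2 mm (roughly 9 N) into the buffer, eased back and released flat and square against it; the judge returned no verdict.

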